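Inspect a pastry cutter under the pull-out lamp

TASK

Stand the red-knobbed pastry cutter upright on the table midway between the yellow and the green tin, and let go of it. Then push the lamp's green release button fully down and pull the lamp out by its black grip post, past the first stop to the second stop, so that its light is above the cutter; the lamp springs back if let go, so finish while still holding it fully out at the second stop. Leave the tins and everything else where they stand.

Things in the scene. Friction and masses are not known exactly. Their poses are not given: they have to be found in the camera images.
- lamp: Pull-out lamp, fixed. Origin on the table, z up; its arm comes out along its own -y (yaw 0: to the robot's right). Grey sleeve 46 wide (x), 44 high, level from y = 0 (mouth) to 250 mm, top at 150 mm; foot 130 x 120 mm at y = 170. The tins stand at x = -100 and +100, y = -200 mm in this frame (within 4 mm); at the second stop the light is over the spot between them (x = 0, y = -200).
- lamp_button (a joint): Green release button, a round cap of 28 mm diameter on the sleeve top (lamp frame x = 0, y = 45 mm). Value: how far it is pushed down in m, 0 (up) to 0.009 (fully down). It needs about 4 to 5 N all the way and stays down when released. Up, it locks the arm; pushed down more than 7 mm, the arm is free.
- button_top (a point): Centre of the button's top face; 168 mm above the table when up, 159 mm when fully down.
- lamp_arm (a joint): How far the arm is pulled out in m: 0 in (start), about 0.070 at the first stop (a click catch you feel: about 10 N in all to pull through, from 0.060 to 0.078; it does not keep the arm out), 0.140 at the second stop (solid end of travel). A return spring pulls it in with 4 to 6 N. An orange ring on the tube comes out of the sleeve mouth at each stop.
- lamp_grip (a point): Grip point on the black upright post at the arm's outer end: round, 24 mm diameter, from 140 to 200 mm above the table (this point at 175 mm), free all round. With the arm in it stands 60 mm in front of the sleeve mouth (lamp frame x = 0, y = -60 mm); it moves along the lamp's -y as the arm comes out.
- lamp_light (a point): Centre of the light's underside, 97 mm above the table, straight below the grip post: a white disc of 68 mm diameter and 20 mm high under the tube's end. It moves with the arm.
- cutter_red: Loose round steel pastry cutter with a RED knob: ring 72 mm diameter, 30 mm high, open below; a flat bar 14 mm wide across its top carries an upright round knob, 24 mm diameter from 40 to 64 mm height (whole height 68 mm). About 0.14 kg. Origin: centre of the ring's underside, z up; it stands on the table.
- cutter_red_knob (a point): Centre of the red knob, 55 mm above the cutter's underside; grip here.
- cutter_blue: Loose bystander, leave alone. The same cutter with a BLUE knob.
- tin_yellow: Loose bystander, leave alone. Yellow tin with a bare metal top, 60 mm diameter, 75 mm high; origin: centre of its underside. One of the two reference tins.
- tin_green: Loose bystander, leave alone. Green tin with a bare metal top, 60 mm diameter, 75 mm high; origin: centre of its underside. The other reference tin.
- bowl: Loose bystander, leave alone. Steel bowl, 110 mm wide, 60 mm high; origin: centre of its underside.
- mug: Loose bystander, leave alone. Blue mug, 80 mm wide, 90 mm high; origin: centre of its underside.
- jar: Loose bystander, leave alone. Jar with a paper label, 80 mm wide, 110 mm high; origin: centre of its underside.
- pastry_brush: Loose bystander, leave alone. Pastry brush lying on the table, under 300 mm long and 40 mm high.

How it is judged:
By the outcome, as a careful person would: the job done as asked, in the order asked, and still so for the second after the job is handed in, while the arm keeps its last pose, push and grip.
It also fails if it takes over 58 s, if anything falls off the work surface, if the arm or the gripper's body presses on something with over 40 N, if the wrist force passes 120 N, or if a joint passes its speed limit or range.

ROBOT

A 6-joint arm with a two-finger parallel gripper is mounted at the origin on the work surface. World frame = base frame: x ahead of the robot, y to its left, z up, the work surface at z = 0. Lengths are in m, angles in degrees, forces in N, time in s.
With the tool pointing down it reaches from about 0.3 to 0.75 m from the base axis. Payload 8.5 kg.
Tool frame: the origin (TCP) lies on the centre line of the jaws, within the pads' length; the fingertips stand 11 mm ahead of it and the grasp point (between the pads) lies 8 mm behind it; z points along the fingers, y is the line along which they close (so a half turn about z gives the same grasp; the last joint's range is limited). The gripper opens to 85 mm and grips with 20 to 120 N. Pads are 22 mm wide; open, the fingers measure 114 mm over their backs; the gripper's body (76 mm by 85 mm) begins 54 mm behind the grasp point. The pads swing forward as they close: fully open they stand 13 mm farther back than shut.
Start: joints at [-82.179, 21.807, 74.336, -0, 83.858, -12.336], TCP at [0.19, -0.516, 0.242] pointing down, gripper open.
Joint ranges: [-178.18, 178.18], [-50.72, 133.34], [12.68, 142.11], [-81.47, 261.47], [9.98, 163.14], [-165.26, 165.26]. Speed limits (degrees/s): [136.94, 136.94, 180, 180, 180, 180].

INTERFACE

Orientations are given as a 3x3 rotation matrix whose columns are the frame's x, y, z axes.
In Python, from rig import env, camrig, telemetry gives the robot as it stands (env), with the cameras (camrig) and the readings (telemetry).
- The arm moves only by the tool shift_gripper, called after "Emit:" as name([rows], argument=value, ...), one row to a line, values as JSON. Schema: {"type":"object","properties":{"ticks":{"type":"array","items":{"type":"number"},"minItems":5,"maxItems":50},"grip_force":{"type":"number"},"only":{"type":"string"},"quiet":{"type":"boolean"},"lines":{"type":"string"}},"required":["ticks"],"additionalProperties":false}. ticks is one flat list of numbers that holds 1 to 10 rows one after another, with no inner brackets; each row has 5 numbers: dx, dy, dz in m, then a turn about the tool's z in degrees, then the finger opening in m; each row shifts and turns the commanded pose from where the row before left it, along the tool's axes as they then stand; what a row does not reach is not made up. A row lasts 1/10 s, in which the tool goes at most 0.05 m and 8.59 degrees, less where a joint would pass 70% of its speed; a pose out of reach is approached as far as the arm can. The fingers move at their own pace and stop on an object; grip_force is the grip in N (left out, the last holds). Time passes only in rows, so rows that do not move let the fingers close. The tool returns the time, the measured TCP pose, the force, the opening and the grip force at its end. only (a regular expression) keeps the lines of the reply that match it, lines (a string "A,B") keeps lines A to B, and quiet returns only ok. Input that does not fit is refused with a message, and nothing moves.
- telemetry.observe(): the state, without advancing time (a new reading comes with each control period).
- camrig.get_image(name): name is "scene" or "side" or "wrist"; returns a dict with "pixels" (400x640x3 uint8, red, green, blue), "K" (3x3 intrinsics, pixels), "extrinsics" (4x4, takes a point from world to camera coordinates). Camera axes: x right, y down, z forward; pixel columns grow to the right and rows downward; lengths in m; the calibration is good to about 2 mm. A picture is of the moment at which its call begins. There is no depth.
- env.close_job(): hands the job in; it is judged then, once.
The state is a dict: "time_s": time; "q": joint angles; "qvel": joint speeds; "joint_efforts": joint torques, N m; "position": TCP position; "tool_rot": TCP orientation; "ft_force": force on the tool from outside, world axes, zero at the start; "wrist_torque": the same for the moment, N m; "grip_width": finger opening in m; "gripper_force": force on a finger pad.
Only numpy, scipy, OpenCV 4.12 (cv2) and the standard library are available. Lean on these libraries where they do the work, as an engineer would, in place of code of your own. Each camera call takes 0.05 s, during which the arm holds its last target. There are 200 camera calls.

## Working session

There is one attempt and no reset: what is moved stays moved. The work goes in short steps, Python scripts to look and compute and a tool call to move; the robot and the scene stay as the last step left them, time stands still between calls to the robot, and variables do not carry over. Pictures are saved under pics/ and viewed, at most 10 in all, crops included, and the job is handed in when it is done.

```bash
ls; mkdir -p pics
```

Run:
```python
from rig import env, camrig, telemetry
import cv2,numpy as np
o=telemetry.observe()
print(o['time_s'],o['position'],np.round(o['tool_rot'],3).tolist(),o['grip_width'])
for n in ("scene","side","wrist"):
    d=camrig.get_image(n); cv2.imwrite(f"pics/{n}0.png",d["pixels"][:,:,::-1])
    np.savez(f"pics/{n}0.npz",K=d["K"],E=d["extrinsics"]); E=d["extrinsics"]
    print(n,d["K"][0,0],(-E[:3,:3].T@E[:3,3]).round(3),E[2,:3].round(3))
```

```text
pics
rig.py
0.0 [ 0.18947939 -0.51602594  0.24172291] [[0.939, 0.345, -0.0], [0.345, -0.939, 0.001], [0.0, -0.001, -1.0]] 0.085276716595747
scene 362.9342925960045 [1.434 0.119 0.716] [-0.83  -0.136 -0.541]
side 496.1747681394504 [ 0.338 -0.871  1.234] [ 0.147  0.605 -0.783]
wrist 296.06353026029853 [ 0.258 -0.491  0.376] [-0.274 -0.1   -0.957]
```

View pics/scene0.png

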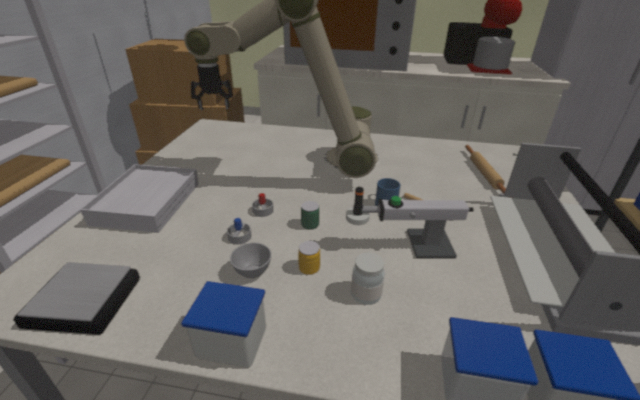

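View pics/side0.png

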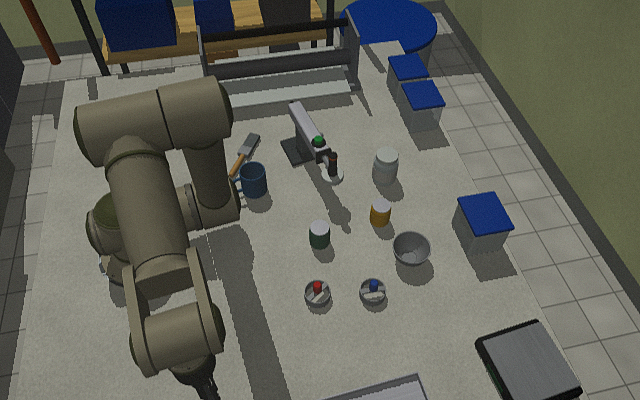

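The scene view shows the red cutter at about (262,203), green tin (310,215), yellow tin (309,258), button (396,201) and grip post (359,200). The side view shows red (318,286), green tin (320,234), yellow tin (380,212), button (318,141) and post (333,163).

Create h.py:
```python
import cv2,numpy as np
def P(n):
    d=np.load(f"pics/{n}.npz"); return d["K"]@d["E"][:3]
def tri(*obs):
    """obs: (Pmat,(u,v)) -> point, rms px"""
    A=[];
    for p,(u,v) in obs: A+= [u*p[2]-p[0], v*p[2]-p[1]]
    A=np.array(A); X=np.linalg.lstsq(A[:,:3],-A[:,3],rcond=None)[0]
    r=[proj(p,X)-np.array(uv) for p,uv in obs]
    return X,np.abs(r).max()
def proj(p,X):
    h=p@np.append(X,1); return h[:2]/h[2]
def onz(p,uv,z):
    A=np.array([uv[0]*p[2]-p[0],uv[1]*p[2]-p[1]])
    return np.append(np.linalg.solve(A[:,:2],-A[:,3]-A[:,2]*z),z)
def blob(img,lo,hi,box):
    x0,y0,x1,y1=box; h=cv2.cvtColor(img[y0:y1,x0:x1],cv2.COLOR_BGR2HSV)
    m=cv2.inRange(h,lo,hi)
    n,l,s,c=cv2.connectedComponentsWithStats(m); k=1+np.argmax(s[1:,4])
    return c[k]+[x0,y0],s[k]+[x0,y0,0,0,0]
```

Run:
```python
from h import *
im={n:cv2.imread(f"pics/{n}0.png") for n in("scene","side")}
C={'red':((0,120,50),(8,255,255)),'blue':((105,120,40),(125,255,255)),'green':((45,80,20),(85,255,255)),'yellow':((15,120,60),(30,255,255)),'black':((0,0,0),(180,255,60))}
B={'red':('red',(245,185,280,215),(300,272,335,305)),'blue':('blue',(225,210,255,240),(355,272,390,305)),
'gtin':('green',(295,200,325,232),(303,215,338,255)),'ytin':('yellow',(295,240,325,275),(362,195,400,230)),
'button':('green',(385,190,410,212),(308,130,330,150)),'post':('black',(350,182,368,218),(325,150,341,178))}
for k,(c,a,b) in B.items():
    r=[blob(im[n],*C[c],bx) for n,bx in(("scene",a),("side",b))]
    X,e=tri((P("scene0"),r[0][0]),(P("side0"),r[1][0]))
    print(k,X.round(4),round(e,2),[ (q[0].round(1).tolist(),q[1].tolist()) for q in r])
t=[]
for n,bx in(("scene",(230,170,430,320)),("side",(270,110,420,320))):
    c=im[n][bx[1]:bx[3],bx[0]:bx[2]]; t.append(cv2.resize(c,(400,400*c.shape[0]//c.shape[1]),interpolation=cv2.INTER_CUBIC))
h=max(x.shape[0] for x in t); cv2.imwrite("pics/crop.png",np.hstack([cv2.copyMakeBorder(x,0,h-x.shape[0],0,0,0) for x in t]))
```

```text
red [ 0.4667 -0.2532  0.0517] 0.43 [([261.7, 198.3], [259, 194, 6, 10, 46]), ([316.7, 286.6], [313, 281, 9, 13, 83])]
blue [ 0.6164 -0.2778  0.0548] 0.74 [([237.7, 223.3], [235, 219, 6, 10, 47]), ([373.5, 283.4], [370, 279, 8, 11, 56])]
gtin [ 0.4851 -0.0662  0.0351] 0.0 [([316.0, 211.5], [316, 211, 1, 2, 2]), ([309.8, 232.2], [309, 230, 3, 5, 6])]
ytin [ 0.7031 -0.0438  0.0137] 0.24 [([309.0, 262.9], [299, 252, 21, 22, 372]), ([378.8, 217.7], [370, 205, 21, 22, 277])]
button [0.5615 0.1757 0.1601] 0.05 [([395.5, 200.1], [391, 195, 10, 11, 83]), ([318.1, 139.9], [314, 136, 9, 10, 71])]
post [0.5837 0.0788 0.1505] 2.37 [([357.7, 205.3], [353, 195, 9, 20, 140]), ([331.5, 162.9], [325, 150, 12, 27, 220])]
```

View pics/crop.png

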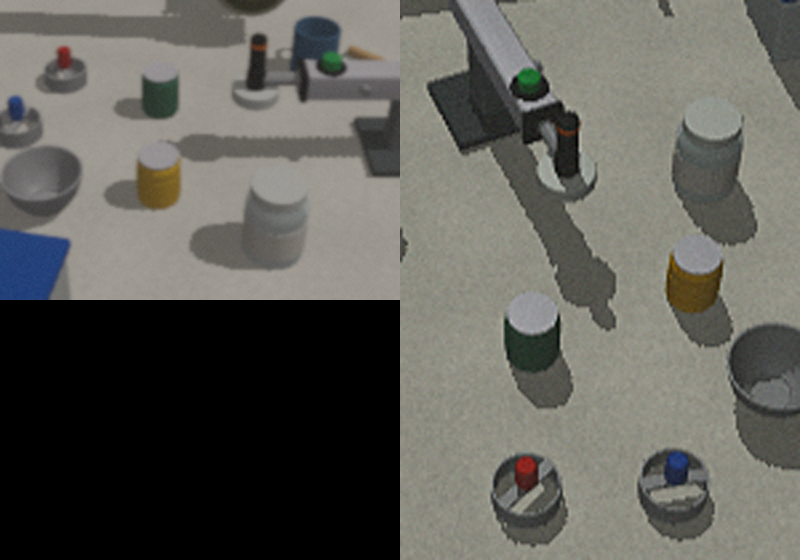

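The crop shows the tops of both tins, the post top (scene ≈(359,188), side ≈(333,154)), the sleeve and the button. The cutter stands upright on the table.

Run:
```python
from h import *
from scipy.optimize import least_squares
ps,pd=P("scene0"),P("side0")
pt={'red':((261.7,198.3),(316.7,286.6)),'gtop':((310,206.5),(319.9,227.4)),'ytop':((309.5,247.5),(381.4,205.6)),'btn':((395.7,199.5),(318.1,139.5)),'posttop':((359,188.5),(333,154.2))}
X={}
for k,(a,b) in pt.items():
    X[k],e=tri((ps,a),(pd,b)); print(k,X[k].round(4),round(e,2))
L={'gtop':(-.1,-.2),'ytop':(.1,-.2),'btn':(0,.045),'posttop':(0,-.06)}
def f(p,full=False):
    c,s=np.cos(p[2]),np.sin(p[2]); R=np.array([[c,-s],[s,c]])
    return np.concatenate([R@np.array(L[k])+p[:2]-X[k][:2] for k in L])
r=least_squares(f,[.57,.13,0]);print(r.x[:2],np.degrees(r.x[2]),r.fun.reshape(-1,2).round(4))
c,s=np.cos(r.x[2]),np.sin(r.x[2]);R=np.array([[c,-s],[s,c]])
for q in((0,-.2),(0,.045),(0,-.06)): print(q,(R@q+r.x[:2]).round(4))
print('mid',(X['gtop']+X['ytop'])/2,np.linalg.norm(X['gtop']-X['ytop']))
```

```text
red [ 0.4666 -0.2532  0.0518] 0.47
gtop [ 0.512  -0.0803  0.071 ] 0.01
ytop [ 0.7056 -0.0418  0.0717] 0.4
btn [0.5616 0.1758 0.1621] 0.02
posttop [0.5832 0.0729 0.1991] 0.14
[0.57041337 0.13341513] 11.222100446318779 [[-0.0008 -0.002 ]
 [ 0.0018 -0.0015]
 [ 0.0001  0.0017]
 [-0.0011  0.0017]]
(0, -0.2) [ 0.6093 -0.0628]
(0, 0.045) [0.5617 0.1776]
(0, -0.06) [0.5821 0.0746]
mid [ 0.60882742 -0.06103966  0.07134379] 0.19740097036530452
```

Heights and the 197 mm tin spacing agree with the text, and the lamp fit residual is at most 2 mm: yaw 11.2°, target (0.609, -0.062). Moving above the red knob.

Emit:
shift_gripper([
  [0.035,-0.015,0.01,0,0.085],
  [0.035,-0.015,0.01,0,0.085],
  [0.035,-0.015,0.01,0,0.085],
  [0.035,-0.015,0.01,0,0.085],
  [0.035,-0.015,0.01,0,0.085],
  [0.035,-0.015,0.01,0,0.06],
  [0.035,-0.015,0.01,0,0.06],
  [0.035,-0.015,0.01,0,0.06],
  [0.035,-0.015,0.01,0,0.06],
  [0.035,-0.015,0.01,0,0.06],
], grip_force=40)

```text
refused: ticks[0]: [0.035, -0.015, 0.01, 0, 0.085] is not of type 'number' (schema: type "number"). Nothing was moved.
```

The call was refused and nothing moved: it wants one flat list, 5 numbers to a row, no inner brackets. Same move again in that form.

Emit:
shift_gripper(ticks=[0.035,-0.015,0.01,0,0.085,0.035,-0.015,0.01,0,0.085,0.035,-0.015,0.01,0,0.085,0.035,-0.015,0.01,0,0.085,0.035,-0.015,0.01,0,0.085,0.035,-0.015,0.01,0,0.06,0.035,-0.015,0.01,0,0.06,0.035,-0.015,0.01,0,0.06,0.035,-0.015,0.01,0,0.06,0.035,-0.015,0.01,0,0.06], grip_force=40)

```text
time_s: 1.15
position: [0.4673, -0.2536, 0.1418]
tool_rot: [[0.939, 0.345, -0.0], [0.345, -0.939, 0.0], [-0.0, -0.0, -1.0]]
ft_force: [-0.0, -1.1, 0.3]
grip_width: 0.0601
gripper_force: 0.0
```

Emit:
shift_gripper(ticks=[0,0,0,0,0.06,0,0,0,0,0.06])

```text
time_s: 1.35
position: [0.4665, -0.2544, 0.142]
tool_rot: [[0.938, 0.346, -0.001], [0.346, -0.938, 0.0], [-0.001, -0.001, -1.0]]
ft_force: [0.2, -1.1, 0.3]
grip_width: 0.0601
gripper_force: 0.0
```

Run:
```python
from rig import env, camrig, telemetry
from h import *
d=camrig.get_image("wrist"); im=d["pixels"][:,:,::-1].copy(); cv2.imwrite("pics/w1.png",im); np.savez("pics/w1.npz",K=d["K"],E=d["extrinsics"])
c,s=blob(im,(0,120,50),(8,255,255),(0,0,640,400)); print(c,s)
X,e=tri((P("w1"),c),(P("scene0"),(261.7,198.3)),(P("side0"),(316.7,286.6))); print(X.round(4),e)
print(onz(P("w1"),c,.053)); o=telemetry.observe(); print(o['position'].round(4),np.round(o['tool_rot'],4).tolist(),o['ft_force'].round(2))
```

```text
[317.86634845 206.36157518] [304 188  29  36 838]
[ 0.466  -0.2535  0.0522] 2.927442730939987
[ 0.46372125 -0.25360067  0.053     ]
[ 0.4662 -0.2551  0.1423] [[0.9387, 0.3448, -0.0003], [0.3448, -0.9387, -0.0001], [-0.0003, -0.0, -1.0]] [0.99 0.18 0.21]
```

View pics/w1.png

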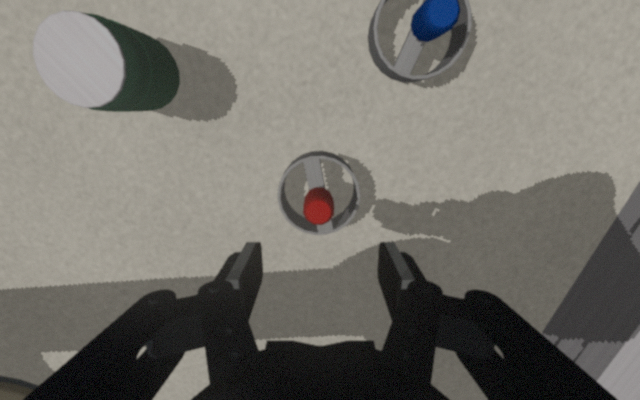

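The wrist view shows the red knob at (318,206), centred between the open fingers with clear space around it. Descending and gripping.

Emit:
shift_gripper(ticks=[-0.001,-0.001,0.045,0,0.06,0,0,0.03,0,0.06,0,0,0.017,0,0.06,0,0,0,0,0.06,0,0,0,0,0.0,0,0,0,0,0.0,0,0,0,0,0.0,0,0,0,0,0.0,0,0,0,0,0.0], grip_force=40)

```text
time_s: 2.3
position: [0.4654, -0.255, 0.0518]
tool_rot: [[0.939, 0.345, 0.002], [0.345, -0.939, -0.002], [0.001, 0.003, -1.0]]
ft_force: [-2.8, -1.3, 6.8]
grip_width: 0.0228
gripper_force: 39.4
```

Emit:
shift_gripper(ticks=[0,0,-0.03,0,0.0,0,0,-0.04,0,0.0,0,0,-0.04,0,0.0,0,0,-0.03,0,0.0,0,0,0,0,0.0])

```text
time_s: 2.8
position: [0.4663, -0.2552, 0.1949]
tool_rot: [[0.939, 0.345, 0.007], [0.345, -0.939, -0.006], [0.004, 0.008, -1.0]]
ft_force: [-0.0, 0.2, -2.2]
grip_width: 0.0225
gripper_force: 39.8
```

Emit:
shift_gripper(ticks=[0.035,-0.023,0,0,0.0,0.035,-0.023,0,0,0.0,0.035,-0.023,0,0,0.0,0.035,-0.023,0,0,0.0,0.035,-0.023,0,0,0.0,0.025,-0.017,0,0,0.0,0,0,0,4.5,0.0,0,0,0,4.5,0.0,0,0,0,0,0.0,0,0,0,0,0.0])

```text
time_s: 3.8
position: [0.6071, -0.0615, 0.1898]
tool_rot: [[0.981, 0.195, -0.001], [0.195, -0.981, 0.0], [-0.001, -0.0, -1.0]]
ft_force: [0.1, -0.1, -0.8]
grip_width: 0.0226
gripper_force: 39.8
```

Run:
```python
from rig import env, camrig, telemetry
from h import *
o=telemetry.observe(); print(o['position'].round(4),o['tool_rot'].round(4).tolist(),o['ft_force'].round(2))
t=[]
for n in("wrist","side"):
    d=camrig.get_image(n); im=d["pixels"][:,:,::-1].copy(); cv2.imwrite(f"pics/{n}2.png",im); np.savez(f"pics/{n}2.npz",K=d["K"],E=d["extrinsics"])
    t.append(cv2.resize(im,(400,250)) if n=="wrist" else cv2.resize(im[110:260,270:430],(400,375)))
cv2.imwrite("pics/c2.png",np.hstack([cv2.copyMakeBorder(x,0,375-x.shape[0],0,0,0) for x in t]))
```

```text
[ 0.6071 -0.0615  0.1898] [[0.9807, 0.1954, -0.0009], [0.1954, -0.9807, 0.0003], [-0.0008, -0.0004, -1.0]] [ 0.11 -0.06 -0.79]
```

View pics/c2.png

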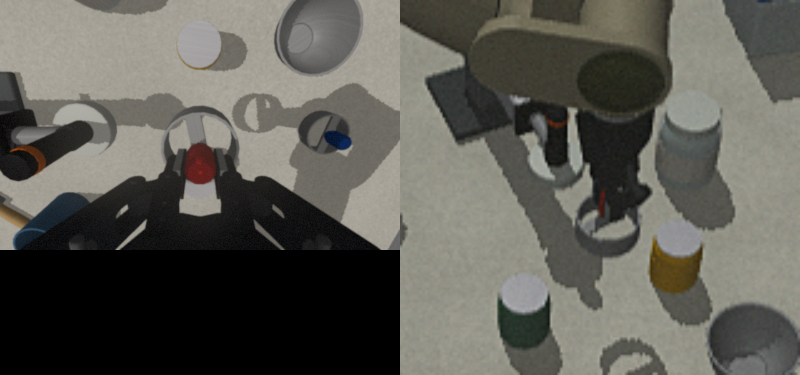

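The cutter hangs upright from the knob (wrist crop (200,163)), and there is free space between the tins. Lowering it.

Emit:
shift_gripper(ticks=[0.0015,0,0.045,0,0.0,0,0,0.045,0,0.0,0,0,0.03,0,0.0,0,0,0.013,0,0.0,0,0,0.003,0,0.0,0,0,0.001,0,0.0,0,0,0,0,0.0,0,0,0,0,0.0])

```text
time_s: 4.7
position: [0.6095, -0.0614, 0.0548]
tool_rot: [[0.981, 0.194, 0.002], [0.194, -0.981, -0.001], [0.002, 0.001, -1.0]]
ft_force: [-0.4, -0.1, -1.1]
grip_width: 0.0227
gripper_force: 39.8
```

Emit:
shift_gripper(ticks=[0,0,0.0015,0,0.0,0,0,0.001,0,0.0,0,0,0,0,0.0])

```text
time_s: 5.0
position: [0.6091, -0.0612, 0.0518]
tool_rot: [[0.981, 0.194, 0.001], [0.194, -0.981, -0.0], [0.001, 0.001, -1.0]]
ft_force: [-1.4, 0.3, 6.0]
grip_width: 0.0228
gripper_force: 40.4
```

Emit:
shift_gripper(ticks=[0,0,0.001,0,0.0,0,0,0,0,0.0])

```text
time_s: 5.2
position: [0.6091, -0.0612, 0.0517]
tool_rot: [[0.981, 0.194, 0.002], [0.194, -0.981, -0.001], [0.002, 0.001, -1.0]]
ft_force: [-4.3, 1.3, 11.7]
grip_width: 0.0224
gripper_force: 41.2
```

Emit:
shift_gripper(ticks=[0,0,-0.001,0,0.0,0,0,0,0,0.045,0,0,0,0,0.045,0,0,0,0,0.045,0,0,-0.02,0,0.045,0,0,-0.04,0,0.045,0,0,-0.045,0,0.045,0,0,-0.045,0,0.045,0,0,-0.04,0,0.045,0,0,0,0,0.0])

```text
time_s: 6.2
position: [0.6104, -0.0615, 0.2468]
tool_rot: [[0.981, 0.194, 0.01], [0.194, -0.981, -0.003], [0.01, 0.005, -1.0]]
ft_force: [0.6, 0.6, -0.2]
grip_width: 0.0316
gripper_force: 0.0
```

Run:
```python
from rig import env, camrig, telemetry
from h import *
o=telemetry.observe(); print(o['position'].round(4),o['ft_force'].round(2))
R={}
for n in("wrist","side","scene"):
    d=camrig.get_image(n); im=d["pixels"][:,:,::-1].copy(); cv2.imwrite(f"pics/{n}3.png",im); np.savez(f"pics/{n}3.npz",K=d["K"],E=d["extrinsics"])
    if n=="wrist": R[n]=blob(im,(0,120,50),(8,255,255),(0,0,640,400))
print(R, onz(P("wrist3"),R["wrist"][0],.056))
a=cv2.imread("pics/side3.png")[110:310,270:430]; b=cv2.imread("pics/wrist3.png")
cv2.imwrite("pics/c3.png",np.hstack([cv2.copyMakeBorder(cv2.resize(b,(480,300)),0,100,0,0,0),cv2.resize(a,(320,400))]))
```

```text
[ 0.6104 -0.0615  0.2468] [ 0.59  0.56 -0.18]
{'wrist': (array([318.16758242, 178.03846154]), array([309, 167,  20,  23, 364]))} [ 0.60915596 -0.06111399  0.056     ]
```

View pics/c3.png

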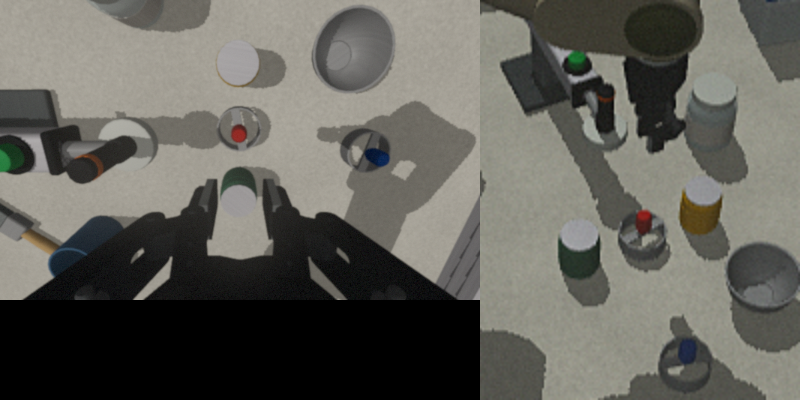

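The cutter stands upright on the line between the tins, measured at (0.609,-0.061). It is clear of both tins (side crop (643,235)). Next, with fingers closed, over the button.

Emit:
shift_gripper(ticks=[0,-0.035,0,0,0.0,0,-0.035,0,0,0.0,0,-0.035,0,0,0.0,0,-0.035,0,0,0.0,0,-0.035,0,0,0.0,0,-0.035,0,0,0.0,0,-0.035,0,0,0.0,0,0,0,0,0.0,0,0,0,0,0.0,0,0,0,0,0.0])

```text
time_s: 7.35
position: [0.5615, 0.1783, 0.2399]
tool_rot: [[0.981, 0.193, -0.002], [0.193, -0.981, -0.0], [-0.002, 0.0, -1.0]]
ft_force: [0.0, -0.9, -0.3]
grip_width: -0.0004
gripper_force: 0.0
```

Run:
```python
from rig import env, camrig, telemetry
from h import *
o=telemetry.observe(); print(o['position'].round(4),o['tool_rot'].round(3).tolist(),o['ft_force'].round(2))
d=camrig.get_image("wrist"); im=d["pixels"][:,:,::-1].copy(); cv2.imwrite("pics/w4.png",im); np.savez("pics/w4.npz",K=d["K"],E=d["extrinsics"])
c,s=blob(im,(45,100,20),(85,255,255),(0,0,640,400)); print(c,s,onz(P("w4"),c,.166))
```

```text
[0.5615 0.1783 0.2399] [[0.981, 0.193, -0.002], [0.193, -0.981, -0.0], [-0.002, 0.0, -1.0]] [ 0.   -0.92 -0.28]
[320.74783362 210.29636049] [ 302  191   39   39 1154] [0.56124975 0.17742222 0.166     ]
```

View pics/w4.png

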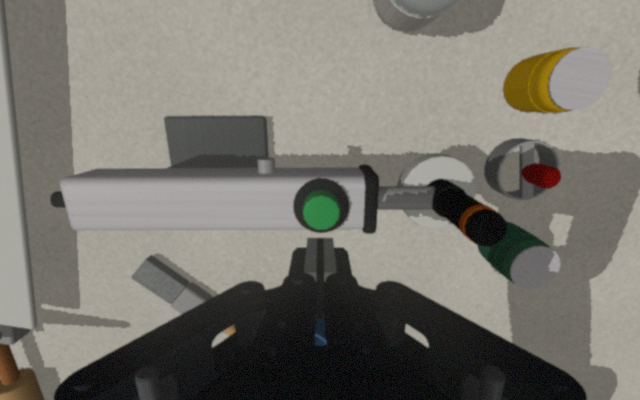

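The wrist view shows the button at (321,210), directly below the closed fingertips. That puts it at (0.561,0.177), within 1 mm of the TCP. Pressing.

Emit:
shift_gripper(ticks=[0,0.001,0.035,0,0.0,0,0,0.02,0,0.0,0,0,0.006,0,0.0,0,0,0.003,0,0.0,0,0,0.002,0,0.0,0,0,0.001,0,0.0,0,0,0,0,0.0])

```text
time_s: 8.1
position: [0.5622, 0.178, 0.1747]
tool_rot: [[0.981, 0.193, 0.002], [0.193, -0.981, -0.0], [0.002, 0.001, -1.0]]
ft_force: [0.2, -2.7, 3.6]
grip_width: -0.0002
gripper_force: 1.9
```

Emit:
shift_gripper(ticks=[0,0,0.002,0,0.0,0,0,0.001,0,0.0,0,0,0,0,0.0])

```text
time_s: 8.4
position: [0.5621, 0.1783, 0.1709]
tool_rot: [[0.981, 0.193, 0.001], [0.193, -0.981, 0.0], [0.001, 0.0, -1.0]]
ft_force: [1.0, -0.8, 3.2]
grip_width: -0.0003
gripper_force: 1.6
```

Emit:
shift_gripper(ticks=[0,0,0.001,0,0.0,0,0,0.001,0,0.0,0,0,0,0,0.0])

```text
time_s: 8.7
position: [0.5621, 0.1783, 0.1699]
tool_rot: [[0.981, 0.194, 0.002], [0.194, -0.981, 0.0], [0.002, 0.0, -1.0]]
ft_force: [0.3, -2.4, 10.0]
grip_width: -0.0002
gripper_force: 5.1
```

Emit:
shift_gripper(ticks=[0,0,0.001,0,0.0,0,0,0,0,0.0])

```text
time_s: 8.9
position: [0.5621, 0.1783, 0.1698]
tool_rot: [[0.981, 0.194, 0.003], [0.194, -0.981, 0.0], [0.003, 0.0, -1.0]]
ft_force: [-1.8, -2.3, 15.3]
grip_width: -0.0001
gripper_force: 8.0
```

The button is at its solid stop (tips at 0.159, force rising to 15 N). Retracting and moving to above the grip post.

Emit:
shift_gripper(ticks=[0,0,-0.02,0,0.0,0,0,-0.045,0,0.0,0,0.02,-0.02,0,0.06,0,0.03,0,0,0.06,0,0.03,0,0,0.06,0,0.024,0,0,0.06,0,0,0,0,0.06,0,0,0,0,0.06])

```text
time_s: 9.7
position: [0.5814, 0.0765, 0.2522]
tool_rot: [[0.981, 0.193, -0.002], [0.193, -0.981, 0.001], [-0.001, -0.001, -1.0]]
ft_force: [0.2, 0.4, -0.7]
grip_width: 0.0602
gripper_force: 0.0
```

Run:
```python
from rig import env, camrig, telemetry
from h import *
o=telemetry.observe(); print(o['position'].round(4),o['ft_force'].round(2))
d=camrig.get_image("wrist"); im=d["pixels"][:,:,::-1].copy(); cv2.imwrite("pics/w5.png",im); np.savez("pics/w5.npz",K=d["K"],E=d["extrinsics"])
for z in (.14,.2): print(proj(P("w5"),[.5823,.074,z]).round(0))
```

```text
[0.5814 0.0765 0.2522] [ 0.23  0.38 -0.68]
[323. 195.]
[324. 220.]
```

View pics/w5.png

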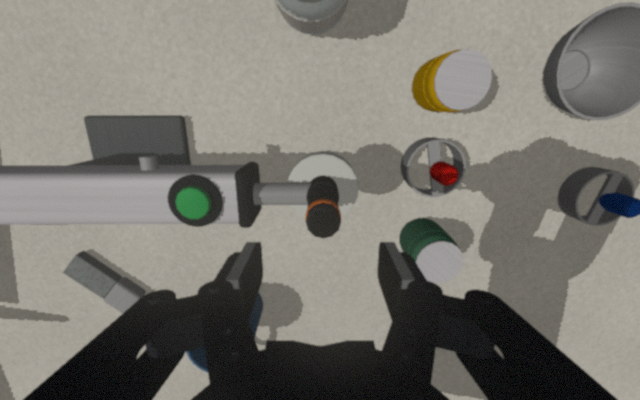

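The wrist view shows the post top at (323,220), exactly where the model projects it, and it lies between the open fingers. Descending and gripping.

Emit:
shift_gripper(ticks=[0,0.002,0.04,0,0.06,0,0,0.035,0,0.06,0,0,0.01,0,0.06,0,0,0,0,0.0,0,0,0,0,0.0,0,0,0,0,0.0,0,0,0,0,0.0,0,0,0,0,0.0], grip_force=70)

```text
time_s: 10.55
position: [0.5829, 0.0746, 0.1699]
tool_rot: [[0.981, 0.194, 0.004], [0.194, -0.981, 0.001], [0.004, 0.0, -1.0]]
ft_force: [-0.0, 3.0, 5.9]
grip_width: 0.0224
gripper_force: 68.3
```

Emit:
shift_gripper(ticks=[0,0.015,0,0,0.0,0,0.015,0,0,0.0,0,0.015,0,0,0.0,0,0.01,0,0,0.0,0,0,0,0,0.0])

```text
time_s: 11.05
position: [0.5939, 0.0199, 0.1699]
tool_rot: [[0.981, 0.193, 0.004], [0.193, -0.981, 0.001], [0.004, 0.0, -1.0]]
ft_force: [0.4, 4.8, 7.2]
grip_width: 0.0227
gripper_force: 68.6
```

Emit:
shift_gripper(ticks=[0,0.015,0,0,0.0,0,0.015,0,0,0.0,0,0.015,0,0,0.0,0,0.015,0,0,0.0,0,0.01,0,0,0.0,0,0,0,0,0.0])

```text
time_s: 11.65
position: [0.6076, -0.0486, 0.1699]
tool_rot: [[0.981, 0.193, 0.005], [0.193, -0.981, 0.001], [0.005, 0.0, -1.0]]
ft_force: [1.6, 6.3, 6.4]
grip_width: 0.0222
gripper_force: 68.9
```

Emit:
shift_gripper(ticks=[0,0.008,0,0,0.0,0,0.004,0,0,0.0,0,0.002,0,0,0.0,0,0,0,0,0.0])

```text
time_s: 12.05
position: [0.6101, -0.0613, 0.1699]
tool_rot: [[0.981, 0.194, 0.005], [0.194, -0.981, 0.001], [0.005, -0.0, -1.0]]
ft_force: [2.1, 5.9, 5.8]
grip_width: 0.0227
gripper_force: 68.8
```

Emit:
shift_gripper(ticks=[0,0.001,0,0,0.0,0,0.001,0,0,0.0,0,0,0,0,0.0])

```text
time_s: 12.35
position: [0.6104, -0.0627, 0.1699]
tool_rot: [[0.981, 0.194, 0.004], [0.194, -0.981, 0.002], [0.005, -0.001, -1.0]]
ft_force: [1.3, 8.1, 5.6]
grip_width: 0.0224
gripper_force: 68.9
```

Emit:
shift_gripper(ticks=[0,0.001,0,0,0.0,0,0.001,0,0,0.0,0,0,0,0,0.0,0,0,0,0,0.0])

```text
time_s: 12.75
position: [0.6104, -0.0628, 0.1699]
tool_rot: [[0.981, 0.195, 0.003], [0.195, -0.981, 0.005], [0.004, -0.004, -1.0]]
ft_force: [0.5, 16.9, 7.9]
grip_width: 0.0226
gripper_force: 69.2
```

Emit:
shift_gripper(ticks=[0,0.001,0,0,0.0,0,0,0,0,0.0,0,0,0,0,0.0])

```text
time_s: 13.05
position: [0.6104, -0.0629, 0.1699]
tool_rot: [[0.981, 0.196, 0.003], [0.196, -0.981, 0.006], [0.004, -0.006, -1.0]]
ft_force: [-0.6, 20.9, 8.9]
grip_width: 0.0228
gripper_force: 69.5
```

Run:
```python
from rig import env, camrig, telemetry
from h import *
t=[]
for n,b in(("scene",(230,150,430,300)),("side",(250,110,430,320)),("wrist",(0,0,640,400))):
    im=camrig.get_image(n)["pixels"][:,:,::-1].copy()[b[1]:b[3],b[0]:b[2]]; s=300/im.shape[0] if n!="wrist" else 0.42
    im=cv2.resize(im,None,fx=s,fy=s,interpolation=cv2.INTER_CUBIC); t.append(im)
W=800; c=np.zeros((600,W,3),np.uint8); x=0
for im in t[:2]: c[:300,x:x+im.shape[1]]=im; x+=im.shape[1]
im=cv2.resize(im if 0 else t[2],(480,300)); c[300:600,:480]=im
cv2.imwrite("pics/c6.png",c)
```

```text
(no output)
```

View pics/c6.png

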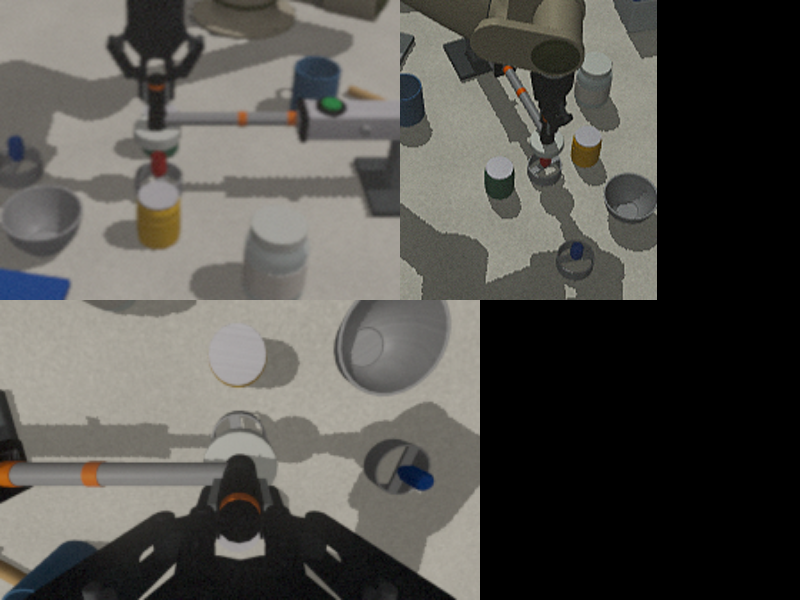

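Both orange rings are out of the sleeve (scene crop (242,118) and (293,118)). The arm is solid at the end stop and the light is above the cutter, which still stands upright between the untouched tins.

```bash
python3 -c "
from rig import env, camrig, telemetry
print(env.close_job())"
```

```text
the job is handed in; nothing more can be done
None
```

I handed the job in at about 13 s: the red-knobbed cutter stands upright midway between the tins, the green button is fully down, and the gripper is holding the lamp against its second stop with the light above the cutter.

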